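# Roll-test pump sleeves and reject the crushed one

### The job

Roll-test the three pump sleeves waiting on the blue ramp: push the sprung plunger beside the ramp all the way down and keep it there until the two round sleeves have rolled into the catch trough by themselves, without the robot touching them, then let it spring back up. After that, take the crushed sleeve, which stays behind on the ramp, and lay it flat in the dark steel reject tray. Leave the other things on the bench where they are.

Things in the scene. Friction and masses are not known exactly. Their poses are not given: they have to be found in the camera images.
- ramp: Fixed ramp, blue frame, steel deck. Origin on the bench; x points down the slope (away from the robot), y left, z up. Deck x -130 to 100, y -140 to 140 mm, falls 10 degrees towards +x: surface height 85 - 0.176 x mm. Two ribs (y = -46, 46; 4 wide, 12 high) part it into 3 lanes (centres y = -92, 0, 92); side rails 22 mm above the deck.
- gate (a point): Middle of the gate line on the deck (ramp x = 45, y = 0 mm). Here stand six steel gate pins of 10 mm diameter, 30 mm above the deck, two per lane, 33 mm either side of the lane's centre (56 mm clear between them).
- trough (a point): Centre of the floor of the catch trough beyond the ramp's low end: ramp x = 138, y = 0 mm, 25 mm above the bench. Inside it is 67 mm (x) by 275 mm (y); its outer walls reach 70 mm above the bench.
- plunger_top (a point): Centre of the top of the plunger's black mushroom head (44 mm across, 12 thick), upright on a spring over a blue bracket left of the ramp: ramp x = 45, y = 195 mm, 162 mm above the bench when up. It moves straight down 40 mm and carries the gate pins with it; only near the bottom of its stroke do they sink under the deck and let the sleeves past.
- plunger (a joint): Travel of the plunger in m: 0 fully up, 0.040 fully down. The spring pushes back with 4 N at the top and 12 N at the bottom, and lifts it when let go.
- round_a: Sound sleeve: round, plain aluminium, dark bore at the ends, 40 mm diameter, 80 mm long, 0.25 kg. Origin at its centre, y axis along its length. It lies across one of the lanes (any of the three) and leans on the gate pins; it rolls down once they are gone.
- round_b: The second sound sleeve, the same as round_a, in another lane.
- crushed: Crushed sleeve: the same aluminium, 80 mm long, but squashed to a flattened oval 46 mm wide (own x) and 30 mm high (own z), 0.25 kg. Origin at its centre, y axis along its length. It lies flat on its broad side across the remaining lane, with its centre about 30 mm up the slope from the pins' axes, almost touching them, and stays there when the gate opens.
- tray: Reject tray: loose open tray of dark steel on the bench to the right of the ramp, 150 mm (x) by 190 mm (y) by 45 mm high, walls and floor 4 mm, 0.9 kg, origin at the centre of its underside.
- wrench: Bystander: spanner, 180 mm long, lying on the bench.
- bolt: Bystander: large hexagon bolt, 113 mm long, lying; origin at the outer face of its head.
- flange: Bystander: dark flange ring, 140 mm diameter, 20 mm thick, lying flat.
- gland: Bystander: steel gland ring, 90 mm diameter, 30 mm thick, lying flat.
- oil: Bystander: grey oil bottle, 60 mm diameter, 150 mm tall, standing.
- tin: Bystander: open tin, 84 mm diameter, 90 mm tall, standing.
- brush: Bystander: brush, 170 mm long, lying beyond the ramp.
Not all that is in view belongs to the job. Leave any purple or turquoise look-alike of the crushed alone. What is shaped like the round_a but turquoise is not meant.

How it is judged:
By the outcome, as a careful person would: the job done as asked, in the order asked, and still so for the second after the job is handed in, with the robot touching nothing.
It also fails if it takes over 54 s, if anything falls off the work surface, if the arm or the gripper's body presses on something with over 40 N, if the wrist force passes 120 N, or if a joint passes its speed limit or range.

### The arm

A 6-joint arm with a two-finger parallel gripper is mounted at the origin on the work surface. World frame = base frame: x ahead of the robot, y to its left, z up, the work surface at z = 0. Lengths are in m, angles in degrees, forces in N, time in s.
With the tool pointing down it reaches from about 0.35 to 0.775 m from the base axis. Payload 7.3 kg.
Tool frame: the origin (TCP) lies at the centre of the arm's flange, where the gripper is bolted on; the fingertips stand 178 mm ahead of it and the grasp point (between the pads) lies 159 mm ahead of it; z points along the fingers, y is the line along which they close (so a half turn about z gives the same grasp; the last joint's range is limited). The gripper opens to 92 mm and grips with 3 to 60 N. Pads are 19 mm wide; open, the fingers measure 130 mm over their backs; the gripper's body (75 mm by 190 mm) begins 47 mm behind the grasp point.
Start: joints at [-78.266, 19.595, 87.324, -0, 73.075, -8.365], TCP at [0.18, -0.493, 0.405] pointing down, gripper open.
Joint ranges: [-145.02, 145.02], [-44.19, 115.74], [2.07, 154.8], [-57.11, 237.11], [16.16, 152.29], [-177.93, 177.93]. Speed limits (degrees/s): [147.25, 147.25, 180, 180, 180, 180].

### API

Orientations are given as [roll, pitch, yaw] about the fixed x, y, z axes, in that order (R = Rz(yaw) Ry(pitch) Rx(roll)).
In Python, from cell import ctrl gives the robot as it stands.
- The arm moves only by the tool arm_command, never from a script. Its argument "rows" is text: rows parted by semicolons, each of 4 numbers parted by spaces: the shift along the tool's x, y, z in mm, then the turn about the tool's z in rad. A call has 1 to 12 rows; each row shifts and turns the commanded pose from where the row before left it, along the tool's axes as they then stand; what a row does not reach is not made up. A row lasts 1/12 s, in which the tool goes at most 41.7 mm and 7.16 degrees, less where a joint would pass 70% of its speed; a pose out of reach is approached as far as the arm can. A call with a gripper value outside its range is refused whole. "fingers" is the finger opening in mm, from 0 to 91.8, set as the call begins (left out, the last holds). The fingers move at their own pace and stop on an object; "grip_force" is the grip in N (left out, the last holds). Time passes only in rows, so rows that do not move let the fingers close. It gives the time, the measured TCP pose, the force, the opening and the grip force at its end, in the units of the state.
- ctrl.sense(): the state, without advancing time (a new reading comes with each control period).
- ctrl.grab_frame(name): name is "side" or "top" or "wrist"; returns (picture, depth): 400x640x3 uint8, blue, green, red; 400x640 float32, m along the optical axis (not along the pixel's ray), 0 where there is no reading.
- ctrl.camera_model(name): a dict with "fx", "fy", "cx", "cy" (pixels), "R" (3x3) and "t" (3): a world point X has camera coordinates R X + t; the wrist camera has in their place "hand_eye" (4x4, takes a point from camera to tool coordinates, whose origin is the TCP and whose axes are the flange's). Camera axes: x right, y down, z forward; pixel columns grow to the right and rows downward; lengths in m; the calibration is good to about 2 mm. The wrist camera is an equidistant fisheye: a pixel r from the principal point sees the ray r / f radians off the axis. A picture is of the moment at which its call begins: read the wrist's pose just before it. camera_model takes no time and is no camera call.
- ctrl.close_job(): hands the job in; it is judged then, once.
The state is a dict: "time": time; "joint_pos": joint angles; "joint_velocities": joint speeds; "joint_torque": joint torques, N m; "ee_pos": TCP position; "tcp_rot": TCP orientation; "force": force on the tool from outside, world axes, zero at the start; "torque": the same for the moment, N m; "gripper_width": finger opening in m; "finger_force": force on a finger pad.
Only numpy, scipy, OpenCV 4.12 (cv2) and the standard library are available. Lean on these libraries where they do the work, as an engineer would, in place of code of your own. Each camera call takes 0.05 s, during which the arm holds its last target. There are 200 camera calls.

## Working session

There is one attempt and no reset: what is moved stays moved. The work goes in short steps, Python scripts to look and compute and a tool call to move; the robot and the scene stay as the last step left them, time stands still between calls to the robot, and variables do not carry over. Pictures are saved under pics/ and viewed, at most 10 in all, crops included, and the job is handed in when it is done.

Besides the shell and the picture viewer there is one more tool, called as a command line: name --argument value ..., lists and objects as JSON in quotes. arm_command: Moves the arm, as the interface text tells. Its arguments: {"type":"object","properties":{"rows":{"type":"string"},"fingers":{"type":"number"},"grip_force":{"type":"number"}},"required":["rows"]}

```bash
mkdir -p pics; cat > h.py <<'E'
import numpy as np, cv2
from cell import ctrl
def grab(n,save=None):
    s=ctrl.sense(); p,d=ctrl.grab_frame(n)
    if save: cv2.imwrite('pics/'+save,p); np.save('pics/'+save+'.npy',d)
    return s,p,d
E
python3 - <<'E'
from h import *
s=ctrl.sense(); print({k:np.round(v,3).tolist() for k,v in s.items()})
for n in ("side","top","wrist"):
    m=ctrl.camera_model(n); print(n,{k:np.round(v,4).tolist() for k,v in m.items()})
grab("side","side0.png");grab("top","top0.png")
E
```

```text
{'time': 0.0, 'joint_pos': [-78.265, 19.636, 87.377, -0.001, 73.074, -8.364], 'joint_velocities': [-0.034, 0.053, 0.01, -0.031, 0.156, 0.046], 'joint_torque': [0.002, -43.124, -24.422, 0.072, 0.056, -0.0], 'ee_pos': [0.18, -0.493, 0.404], 'tcp_rot': [-179.913, -0.012, 20.099], 'force': [-0.556, -0.259, 0.676], 'torque': [0.061, -0.024, -0.001], 'finger_force': 0.0, 'gripper_width': 0.092}
side {'fx': 428.1561, 'fy': 428.1561, 'cx': 320.0515, 'cy': 197.0972, 'R': [[-0.9003, -0.4347, 0.0213], [-0.2961, 0.5759, -0.762], [0.319, -0.6924, -0.6472]], 't': [0.479, 0.2436, 1.1873]}
top {'fx': 421.1029, 'fy': 421.1029, 'cx': 326.2789, 'cy': 195.2613, 'R': [[0.0138, -0.9999, 0.002], [-0.997, -0.0139, -0.0762], [0.0762, -0.001, -0.9971]], 't': [0.0151, 0.5448, 1.2349]}
wrist {'fx': 309.7069, 'fy': 309.7069, 'cx': 318.3827, 'cy': 200.0737, 'hand_eye': [[0.0001, -0.9586, -0.2847, 0.0762], [1.0, -0.0001, 0.0009, 0.0005], [-0.0008, -0.2847, 0.9586, 0.0198], [0.0, 0.0, 0.0, 1.0]]}
```

View pics/side0.png

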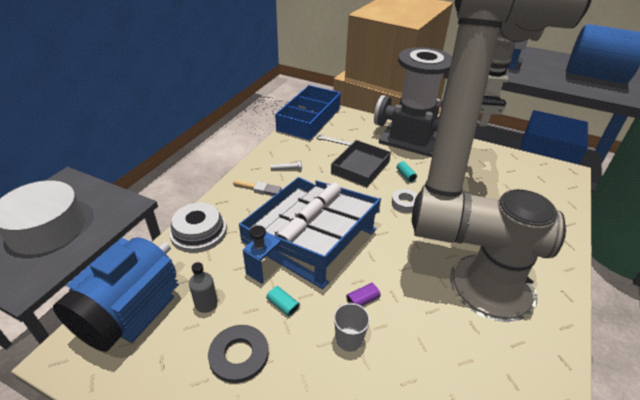

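View pics/top0.png

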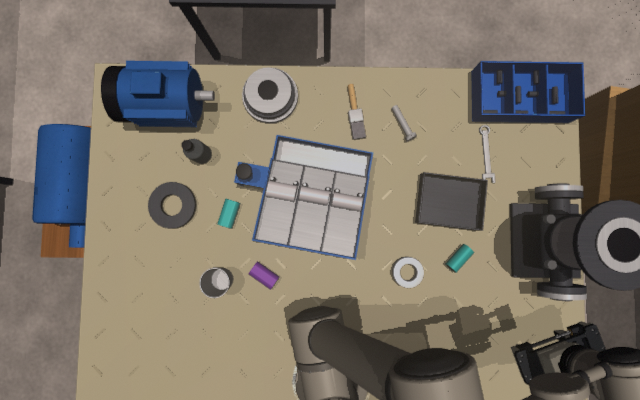

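Side shows the plunger head at about (258,238) and three sleeves at about (290,230), (312,210) and (328,193). Top shows the plunger at (244,172), the sleeves at about (283,190), (315,194) and (348,198), and the tray at (450,201). The turquoise pieces (228,213) and (459,258) and the purple one (264,275) are decoys. Next I enlarge to tell the sleeves apart.

```bash
python3 - <<'E'
import cv2,numpy as np
a=cv2.imread('pics/top0.png')[130:265,228:380]; b=cv2.imread('pics/side0.png')[172:290,235:387]
a=cv2.resize(a,(608,540),interpolation=cv2.INTER_CUBIC);cv2.imwrite('pics/ctop.png',a)
b=cv2.resize(b,(760,590),interpolation=cv2.INTER_CUBIC);cv2.imwrite('pics/cside.png',b)
E
```

```text
(no output)
```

View pics/ctop.png

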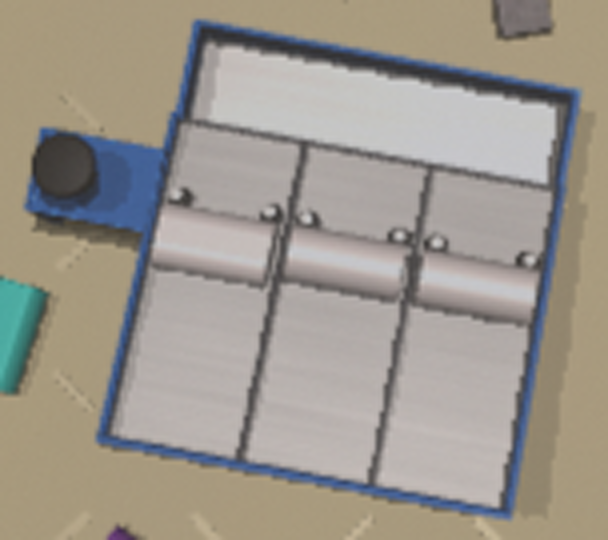

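View pics/cside.png

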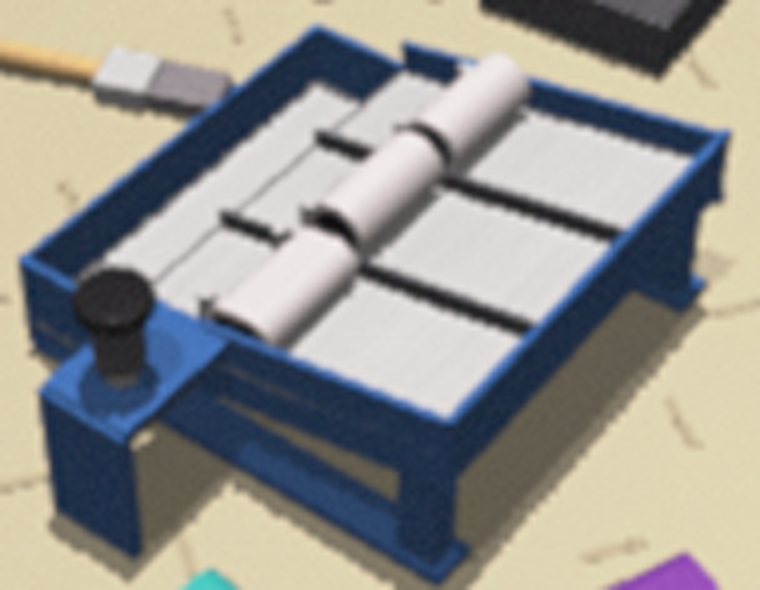

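The left lane's sleeve (by the plunger, top (283,190)) looks broader and has flatter shading, so it is the likely crushed one. The other two show a round highlight band. I'll triangulate the plunger, the ramp corners and the tray.

```bash
cat >> h.py <<'E'
def ray(n,px):
    m=ctrl.camera_model(n); R=np.array(m['R']);t=np.array(m['t'])
    d=R.T@np.array([(px[0]-m['cx'])/m['fx'],(px[1]-m['cy'])/m['fy'],1]); return -R.T@t,d/np.linalg.norm(d)
def wray(s,px):
    from scipy.spatial.transform import Rotation as Ro
    m=ctrl.camera_model('wrist');H=np.array(m['hand_eye']);R=Ro.from_euler('xyz',s['tcp_rot'],degrees=True).as_matrix()
    u=np.array([px[0]-m['cx'],px[1]-m['cy']]);th=np.hypot(*u)/m['fx'];u=u/(np.hypot(*u)+1e-9)
    d=R@H[:3,:3]@np.array([*(np.sin(th)*u),np.cos(th)]); return np.array(s['ee_pos'])+R@H[:3,3],d
def plane(r,z): return r[0]+r[1]*(z-r[0][2])/r[1][2]
def tri(*rs):
    A=sum(np.eye(3)-np.outer(d,d) for o,d in rs);b=sum((np.eye(3)-np.outer(d,d))@o for o,d in rs)
    x=np.linalg.solve(A,b); return x,[1e3*np.linalg.norm(np.cross(x-o,d)) for o,d in rs]
E
python3 - <<'E'
from h import *
P={'plunger':((244,171.2),(257.8,230)),'RL':((253.75,239.5),(325.4,256.5)),'RR':((355,258.5),(380.4,198.6)),'FL':((277.25,136.25),(239.6,224)),'FR':((372.25,153),(298.6,177.8))}
X={}
for k,(a,b) in P.items():
    x,e=tri(ray('top',a),ray('side',b)); X[k]=x; print(k,np.round(x*1e3),np.round(e,1))
for a,b in (('RR','RL'),('FR','FL')):
    d=X[b]-X[a]; print('yaw',np.degrees(np.arctan2(-d[0],d[1])),np.linalg.norm(d))
for a,b in (('RL','FL'),('RR','FR')):
    d=X[b]-X[a]; print('yaw',np.degrees(np.arctan2(d[1],d[0])),np.hypot(*d[:2]))
for n,box in (('top',(405,160,500,240)),('side',(322,135,397,188))):
    im=cv2.imread(f'pics/{n}0.png'); x0,y0,x1,y1=box
    m=(im[y0:y1,x0:x1].max(2)<95).astype(np.uint8)
    cs,_=cv2.findContours(m,cv2.RETR_EXTERNAL,cv2.CHAIN_APPROX_NONE); c=max(cs,key=cv2.contourArea)
    h=cv2.convexHull(c); ap=cv2.approxPolyDP(h,3.,True)[:,0]+[x0,y0]
    print(n,ap.tolist())
    for p in ap: print(np.round(plane(ray(n,p),.045)*1e3), np.round(plane(ray(n,p),0)*1e3))
E
```

```text
plunger [596. 243. 160.] [1. 1.]
RL [414. 218. 125.] [0.6 0.6]
RR [366. -57. 128.] [0.6 0.6]
FL [713. 168.  66.] [1.7 1.7]
FR [ 666. -109.   63.] [0.1 0.1]
yaw -9.927640308438576 0.2792089134527846
yaw -9.497669313621357 0.28118833993593995
yaw -9.443232599854825 0.3025179353166556
yaw -9.81817572306087 0.3046177102059262
top [[419, 175], [423, 172], [486, 180], [482, 229], [414, 222]]
[ 606. -249.   45.] [ 612. -259.    0.]
[ 615. -260.   45.] [ 621. -271.    0.]
[ 594. -445.   45.] [ 599. -463.    0.]
[ 451. -432.   45.] [ 451. -448.    0.]
[ 468. -234.   45.] [ 469. -243.    0.]
side [[355, 141], [389, 152], [388, 162], [367, 186], [331, 172], [332, 163]]
[ 593. -433.   45.] [ 616. -500.   -0.]
[ 452. -423.   45.] [ 468. -489.   -0.]
[ 435. -360.   45.] [ 450. -423.    0.]
[ 452. -196.   45.] [ 469. -250.    0.]
[ 593. -211.   45.] [ 616. -266.    0.]
[ 612. -261.   45.] [ 636. -319.    0.]
```

Heights check out: plunger top 160 (162 given), frame 280 wide. Ramp yaw is -9.65° with its origin near (519, 58.5), which predicts the plunger at (596, 243), matching the triangulated point. I turn the tool so its y lies along ramp x, then travel.

arm_command --rows "0 0 0 -0.105;0 0 0 -0.105;0 0 0 -0.105;0 0 0 -0.105;0 0 0 -0.105;0 0 0 -0.105;0 0 0 -0.105;0 0 0 -0.105;0 0 0 -0.105;0 0 0 -0.105" --fingers 0 --grip_force 30

```text
time: 0.93
ee_pos: [0.1804, -0.4929, 0.4043]
tcp_rot: [-180.0, -0.0, 80.6]
force: [0.4, 1.2, -0.5]
gripper_width: 0.0299
finger_force: 0.0
```

arm_command --rows "38 12 0 0;38 12 0 0;38 12 0 0;38 12 0 0;38 12 0 0;38 12 0 0;38 12 0 0;38 12 0 0;38 12 0 0;38 12 0 0;38 12 0 0;38 12 0 0"

```text
time: 1.93
ee_pos: [0.3998, -0.0659, 0.4047]
tcp_rot: [-180.0, 0.0, 80.3]
force: [0.3, -0.4, 0.4]
gripper_width: 0.0005
finger_force: 0.0
```

arm_command --rows "32 14 0 0;32 14 0 0;32 14 0 0;32 14 0 0;32 14 0 0;32 14 0 0;32 14 0 0;32 14 0 0;0 0 0 0;0 0 0 0"

```text
time: 2.77
ee_pos: [0.5535, 0.1668, 0.4034]
tcp_rot: [-179.9, 0.0, 80.4]
force: [-0.3, 0.4, -0.9]
gripper_width: 0.0007
finger_force: 0.0
```

```bash
python3 - <<'E'
from h import *
import json
s,p,d=grab('wrist','w1.png'); json.dump({k:np.array(v).tolist() for k,v in s.items()},open('pics/w1.json','w'))
print(s['ee_pos'],s['tcp_rot'])
E
```

```text
[0.55354813 0.16684596 0.40341275] [-1.79898739e+02  4.63730220e-02  8.04106485e+01]
```

View pics/w1.png

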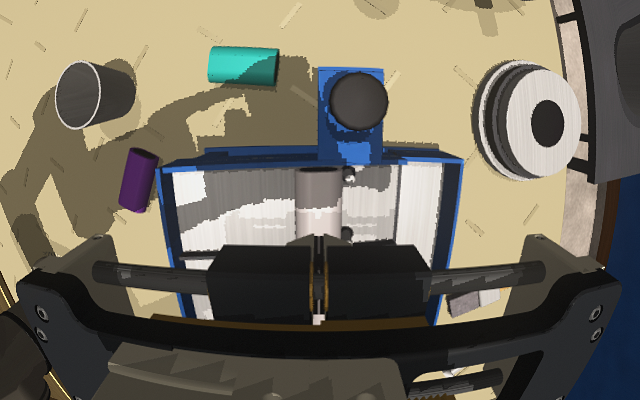

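The wrist view shows the plunger head at (358,101), radius about 29 px, and the left-lane sleeve spanning u 295–342 at v≈200, with its pins at (348,174) and (346,235). I'll check its width and the plunger position.

```bash
cat > rm.py <<'E'
from h import *
import json
O=np.array([.519,.0585]);c,s_=np.cos(np.radians(-9.65)),np.sin(np.radians(-9.65))
def toramp(X): d=X[:2]-O; return np.array([c*d[0]+s_*d[1],-s_*d[0]+c*d[1],X[2]])*1e3
E
python3 - <<'E'
from rm import *
s=json.load(open('pics/w1.json'))
r=wray(s,(358,101)); print('pl',plane(r,.162), toramp(plane(r,.162)), tri(r,ray('top',(244,171.2)),ray('side',(257.8,230))))
im=cv2.imread('pics/w1.png')
print(im[200,285:352].mean(1).astype(int).tolist())
for v in (185,200):
  for u in (295,342): print(u,v,toramp(plane(wray(s,(u,v)),.098)))
for p in ((348,174),(346,235)): print('pin',toramp(plane(wray(s,p),.107)))
print('end',toramp(plane(wray(s,(318,168)),.105)))
d=np.load('pics/w1.png.npy'); print(np.round(d[200,285:352:3],3).tolist())
# depth of sleeves in top: height profile along ramp x through lane centres
D=np.load('pics/top0.png.npy'); m=ctrl.camera_model('top');R=np.array(m['R']);t=np.array(m['t'])
vv,uu=np.mgrid[130:265,228:380]; z=D[130:265,228:380]
C=np.stack([(uu-m['cx'])/m['fx']*z,(vv-m['cy'])/m['fy']*z,z],-1).reshape(-1,3)[z.ravel()>0]
W=(C-t)@R; Rm=np.array([toramp(w) for w in W])
for y in (92,0,-92):
    k=(abs(Rm[:,1]-y)<25)&(Rm[:,0]>-30)&(Rm[:,0]<45); q=Rm[k]; h=q[:,2]-(85-.176*q[:,0])
    b=np.digitize(q[:,0],np.arange(-30,46,6)); print(y,[(int(-30+6*(i-1)),int(np.median(h[b==i]))) for i in np.unique(b)])
E
```

```text
pl [0.59427851 0.244228   0.162     ] [ 43.07990352 195.71884811 162.        ] (array([0.59531796, 0.24358754, 0.1605865 ]), [np.float64(1.0753981165190354), np.float64(1.1159277890454815), np.float64(1.234516577490559)])
[235, 234, 234, 235, 226, 187, 178, 231, 240, 200, 95, 96, 107, 112, 115, 118, 121, 121, 121, 125, 128, 130, 132, 135, 138, 135, 131, 129, 130, 128, 128, 128, 128, 129, 128, 129, 128, 128, 128, 128, 129, 128, 128, 127, 128, 126, 123, 122, 120, 118, 115, 110, 102, 159, 180, 160, 137, 173, 211, 221, 220, 216, 221, 216, 214, 216, 216]
295 185 [ -7.20178282 118.41174189  98.        ]
342 185 [ 37.48550594 118.48809739  98.        ]
295 200 [ -7.48828099 103.52741635  98.        ]
342 200 [ 37.81030974 103.60909985  98.        ]
pin [ 42.09298004 131.08246553 107.        ]
pin [ 41.92128067  70.84206203 107.        ]
end [ 14.67723156 136.15527031 105.        ]
[0.30799999833106995, 0.3089999854564667, 0.3100000023841858, 0.3089999854564667, 0.2879999876022339, 0.2849999964237213, 0.28200000524520874, 0.2809999883174896, 0.2809999883174896, 0.28200000524520874, 0.28200000524520874, 0.28299999237060547, 0.28299999237060547, 0.28299999237060547, 0.28299999237060547, 0.2849999964237213, 0.2849999964237213, 0.28700000047683716, 0.289000004529953, 0.3190000057220459, 0.3190000057220459, 0.32100000977516174, 0.3199999928474426]
92 [(-30, 0), (-24, 0), (-18, 0), (-12, 1), (-6, 24), (0, 29), (6, 30), (12, 30), (18, 31), (24, 31), (30, 27), (36, 1), (42, 0)]
0 [(-30, 0), (-24, 0), (-18, 0), (-12, 0), (-6, 1), (0, 29), (6, 35), (12, 38), (18, 40), (24, 39), (30, 36), (36, 31), (42, 0)]
-92 [(-30, 0), (-24, 0), (-18, 0), (-12, 0), (-6, 0), (0, 30), (6, 36), (12, 39), (18, 40), (24, 40), (30, 36), (36, 29), (42, 1)]
```

The left-lane sleeve is 30 mm high, about 45 wide and flat on top, centred at ramp x 15, so it is the crushed one. The other two are 40 mm high and round. The plunger agrees to about 1 mm over three views. Next I go above it and press.

arm_command --rows "28 10 0 0;28 10 0 0;27 9 0 0;0 0 25 0;0 0 25 0;0 0 8 0;0 0 4 0;0 0 0 0"

```text
time: 3.48
ee_pos: [0.5958, 0.2413, 0.3426]
tcp_rot: [-179.9, 0.0, 80.2]
force: [0.3, -0.6, -1.4]
gripper_width: 0.0005
finger_force: 0.0
```

arm_command --rows "0 0 6 0;0 0 6 0;0 0 6 0;0 0 6 0;0 0 6 0;0 0 4 0;0 0 2 0;0 0 0 0"

```text
time: 4.15
ee_pos: [0.5965, 0.242, 0.307]
tcp_rot: [179.8, -0.0, 80.3]
force: [2.5, -2.5, 6.8]
gripper_width: 0.0007
finger_force: 3.3
```

arm_command --rows "0 0 3 0;0 0 3 0;0 0 1 0;0 0 0 0"

```text
time: 4.48
ee_pos: [0.5965, 0.242, 0.3005]
tcp_rot: [179.8, -0.0, 80.3]
force: [1.7, -3.3, 8.5]
gripper_width: 0.0005
finger_force: 4.0
```

arm_command --rows "0 0 1 0;0 0 1 0;0 0 0 0"

```text
time: 4.73
ee_pos: [0.5963, 0.242, 0.3001]
tcp_rot: [179.8, -0.0, 80.3]
force: [-0.5, -4.3, 14.8]
gripper_width: 0.0003
finger_force: 7.7
```

It has bottomed: z stopped at 0.300 while the force rose. I hold it there and look.

arm_command --rows "0 0 1 0;0 0 0 0;0 0 0 0;0 0 0 0;0 0 0 0;0 0 0 0;0 0 0 0;0 0 0 0;0 0 0 0;0 0 0 0;0 0 0 0;0 0 0 0"

```text
time: 5.73
ee_pos: [0.5962, 0.2419, 0.3001]
tcp_rot: [179.7, -0.1, 80.3]
force: [-3.8, -4.0, 19.1]
gripper_width: 0.0002
finger_force: 10.1
```

```bash
python3 - <<'E'
from h import *
s,p,d=grab('side','side1.png'); q=grab('top','top1.png')[1]
a=cv2.resize(p[170:290,230:390],(400,300),interpolation=cv2.INTER_CUBIC);b=cv2.resize(q[125:265,228:390],(400,346),interpolation=cv2.INTER_CUBIC)[:300]
cv2.imwrite('pics/c1.png',np.hstack([a,b])); print(s['force'],s['ee_pos'])
E
```

```text
[-3.82039112 -3.9984032  19.08029782] [0.59623604 0.24194011 0.30010138]
```

View pics/c1.png

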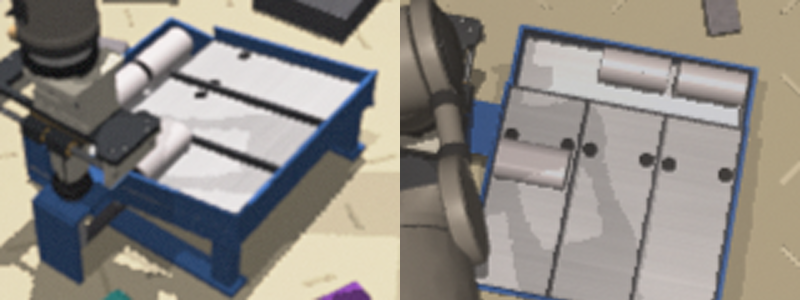

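Both round sleeves lie in the trough, at crop (635,68) and (710,82), and the crushed one stays in the left lane at (532,163). I let the plunger up and move over the crushed sleeve.

arm_command --rows "0 0 0 0;0 0 0 0;0 0 0 0;0 0 -8 0;0 0 -10 0;0 0 -12 0;0 0 -15 0;0 0 -20 0;0 0 -10 0;0 0 0 0"

```text
time: 6.67
ee_pos: [0.5959, 0.2426, 0.3737]
tcp_rot: [179.8, -0.1, 80.3]
force: [0.8, 0.5, 0.1]
gripper_width: 0.0005
finger_force: 0.0
```

arm_command --rows "-34 -10 0 0;-34 -10 0 0;-33 -10 0 0;0 0 15 0;0 0 15 0;0 0 10 0;0 0 0 0;0 0 0 0;0 0 0 0" --fingers 57

```text
time: 7.42
ee_pos: [0.5494, 0.1482, 0.3318]
tcp_rot: [180.0, 0.0, 80.3]
force: [-0.7, 0.1, 0.0]
gripper_width: 0.0544
finger_force: 0.0
```

```bash
python3 - <<'E'
from rm import *
s,p,d=grab('wrist','w2.png'); q=grab('side','side2.png')[1]
cv2.imwrite('pics/c2.png',np.hstack([p[100:400,120:520],cv2.resize(q[170:290,230:390],(400,300),interpolation=cv2.INTER_CUBIC)]))
json.dump({k:np.array(v).tolist() for k,v in s.items()},open('pics/w2.json','w'))
print(s['ee_pos'],toramp(s['ee_pos']),s['force'],s['gripper_width'])
D,m=[ctrl.grab_frame('top')[1],ctrl.camera_model('top')]
E
```

```text
[0.54941257 0.14821832 0.33176937] [ 14.94283481  93.54685461 331.76936749] [-0.66853259  0.11497572  0.04422805] 0.05435021699866571
```

View pics/c2.png

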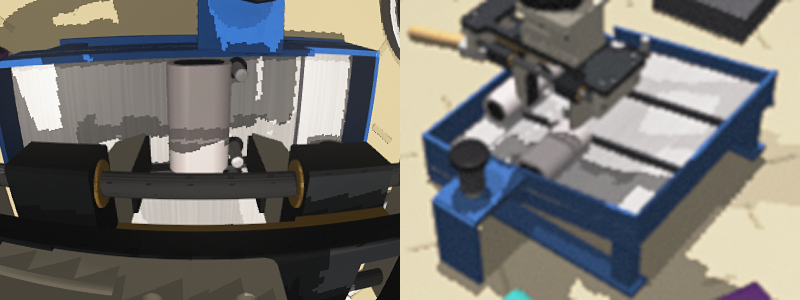

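The sleeve (crop u 168–230, oval bore at its end) sits centred between the fingers (inner faces about 150 and 248), and the plunger is back up. Next I descend and grip.

arm_command --rows "0 0 20 0;0 0 20 0;0 0 12 0;0 0 6 0;0 0 2 0;0 0 0 0"

```text
time: 8.07
ee_pos: [0.5494, 0.1479, 0.2719]
tcp_rot: [180.0, 0.0, 80.3]
force: [0.7, 0.5, -0.3]
gripper_width: 0.057
finger_force: 0.0
```

arm_command --rows "0 0 1 0;0 0 0 0;0 0 0 0"

```text
time: 8.32
ee_pos: [0.5494, 0.1479, 0.2715]
tcp_rot: [179.9, -0.0, 80.3]
force: [-0.9, -0.5, 0.4]
gripper_width: 0.0572
finger_force: 0.0
```

arm_command --rows "0 0 1 0;0 0 1 0;0 0 0 0"

```text
time: 8.57
ee_pos: [0.5491, 0.1478, 0.2687]
tcp_rot: [-180.0, 0.0, 80.3]
force: [-0.1, 0.3, 0.6]
gripper_width: 0.0574
finger_force: 0.0
```

arm_command --rows "0 0 0 0;0 0 0 0;0 0 0 0;0 0 0 0;0 0 0 0;0 0 0 0" --fingers 20 --grip_force 30

```text
time: 9.07
ee_pos: [0.5493, 0.1478, 0.2687]
tcp_rot: [180.0, 0.0, 80.3]
force: [1.3, 0.5, -0.5]
gripper_width: 0.0448
finger_force: 30.0
```

Gripped at 44.8 mm. I lift it straight up.

arm_command --rows "0 0 -5 0;0 0 -10 0;0 0 -15 0;0 0 -20 0;0 0 -20 0;0 0 -15 0;0 0 -10 0;0 0 0 0"

```text
time: 9.73
ee_pos: [0.5494, 0.1479, 0.3665]
tcp_rot: [179.7, -0.1, 80.3]
force: [0.9, 0.9, -1.4]
gripper_width: 0.0449
finger_force: 30.0
```

```bash
python3 - <<'E'
from rm import *
s,p,d=grab('wrist','w3.png'); q=grab('side','side3.png')[1]; t=grab('top','top3.png')[1]
cv2.imwrite('pics/c3.png',np.hstack([p[100:400,120:520],cv2.resize(q[110:260,220:420],(400,300),interpolation=cv2.INTER_CUBIC)]))
print(s['ee_pos'],s['force'],s['gripper_width'])
# tray from top: rim mask & inner rect
m=(t[160:240,405:500].max(2)<95).astype(np.uint8)
cs,_=cv2.findContours(m,cv2.RETR_EXTERNAL,cv2.CHAIN_APPROX_NONE); c=max(cs,key=cv2.contourArea)
r=cv2.minAreaRect(c); b=cv2.boxPoints(r)+[405,160]; print(r)
X=np.array([plane(ray('top',x),.045) for x in b]); print(np.round(X*1e3), X.mean(0), np.linalg.norm(X-np.roll(X,1,0),axis=1))
for n,x in (('top',b.mean(0)),): print(plane(ray(n,x),.045),plane(ray(n,x),.02))
E
```

```text
[0.54944024 0.14791909 0.3664806 ] [ 0.85425692  0.89726929 -1.42956207] 0.04493220166707163
((45.5750846862793, 41.36177062988281), (68.87791442871094, 51.87751007080078), 6.709836959838867)
[[ 465. -232.   45.]
 [ 616. -250.   45.]
 [ 595. -451.   45.]
 [ 444. -431.   45.]] [ 0.53027381 -0.34078287  0.045     ] [0.1999684  0.15239959 0.20184697 0.15226859]
[ 0.52991396 -0.3407946   0.045     ] [ 0.5315629  -0.34822045  0.02      ]
```

View pics/c3.png

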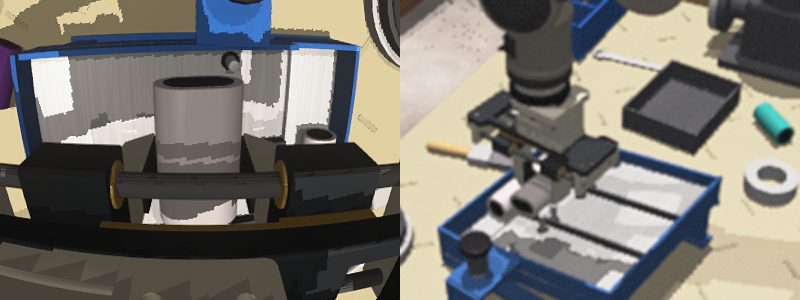

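The sleeve is held (wrist crop, oval end at (200,82)) and clear of the ramp, with nothing else disturbed. I carry it towards the tray.

arm_command --rows "-20 2 0 0;-36 5 0 0;-38 5 0 0;-38 5 0 0;-38 5 0 0;-38 5 0 0;-38 5 0 0;-38 5 0 0;-38 5 0 0;-38 5 0 0;-30 5 0 0;-20 3 0 0"

```text
time: 10.88
ee_pos: [0.5333, -0.2688, 0.362]
tcp_rot: [-179.9, -0.0, 80.1]
force: [0.3, -0.2, -1.9]
gripper_width: 0.045
finger_force: 30.0
```

arm_command --rows "-20 2 0 0;-10 1 0 0;0 0 0 0;0 0 0 0"

```text
time: 11.22
ee_pos: [0.5318, -0.2953, 0.3627]
tcp_rot: [-179.9, -0.1, 80.2]
force: [0.0, 0.1, -2.0]
gripper_width: 0.0448
finger_force: 30.0
```

```bash
python3 - <<'E'
from rm import *
s,p,d=grab('wrist','w4.png'); print(s['ee_pos'],s['tcp_rot'],s['gripper_width'])
json.dump({k:np.array(v).tolist() for k,v in s.items()},open('pics/w4.json','w'))
x,e=tri(ray('top',(486,180)),ray('side',(355,141)));print('far-right rim',x,e)
x,e=tri(ray('top',(482,229)),ray('side',(389,152)));print('near-right rim',x,e)
E
```

```text
[ 0.53177089 -0.29533869  0.362717  ] [-1.79900778e+02 -7.57471285e-02  8.02198309e+01] 0.044788486593570744
far-right rim [ 0.59679082 -0.44860591  0.03505185] [np.float64(1.5383580798009242), np.float64(1.5383580798009608)]
near-right rim [ 0.45253554 -0.43321622  0.03855785] [np.float64(2.005033246641379), np.float64(2.0050332466412986)]
```

View pics/w4.png

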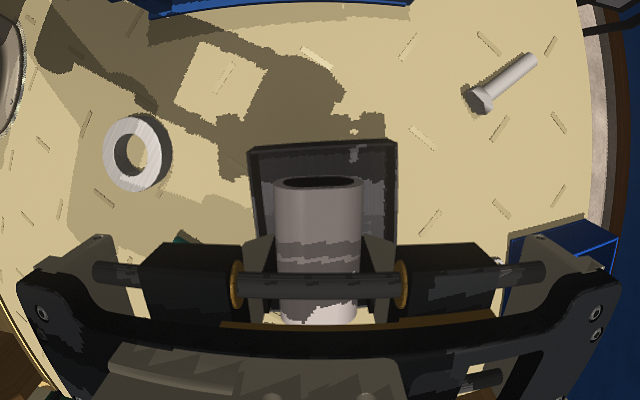

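The wrist view shows the held sleeve over the tray, with the tray's left rim corners at about (248,152) and (396,141). I'll cast them and compare.

```bash
python3 - <<'E'
from rm import *
s=json.load(open('pics/w4.json'))
A=plane(wray(s,(248,152)),.045);B=plane(wray(s,(396,141)),.045);print(A,B,np.linalg.norm(A-B))
print('L tri',tri(wray(s,(396,141)),ray('top',(422,172))),tri(wray(s,(248,152)),ray('top',(416,221))))
m=(A+B)/2;d=(B-A)/np.linalg.norm(B-A);n=np.array([d[1],-d[0],0]);print('yaw',np.degrees(np.arctan2(d[1],d[0])));C=m+n*.095;print('centre',C)
dx=C-np.array(s['ee_pos']);y=np.radians(s['tcp_rot'][2]);print('tool shift',dx[0]*np.cos(y)+dx[1]*np.sin(y),dx[0]*np.sin(y)-dx[1]*np.cos(y))
E
```

```text
[ 0.46899729 -0.24680081  0.045     ] [ 0.61409263 -0.26046966  0.045     ] 0.14573776860197932
L tri (array([ 0.61842874, -0.26276517,  0.02441702]), [np.float64(0.6534506828817614), np.float64(0.6534506828824885)]) (array([ 0.46976987, -0.24377939,  0.04136222]), [np.float64(3.682867844624541), np.float64(3.6828678446275753)])
yaw -5.381723442435081
centre [ 0.53263484 -0.34821647  0.045     ]
tool shift -0.05196253793071579 0.009833654665492814
```

arm_command --rows "-26 5 0 -0.035;-25 4 0 -0.035;0 0 25 0;0 0 35 0;0 0 35 0;0 0 30 0;0 0 20 0;0 0 12 0;0 0 6 0;0 0 4 0;0 0 0 0;0 0 0 0"

```text
time: 12.27
ee_pos: [0.5335, -0.3475, 0.1981]
tcp_rot: [179.9, 0.1, 84.3]
force: [0.2, -0.7, -1.3]
gripper_width: 0.045
finger_force: 30.0
```

arm_command --rows "0 0 1 0;0 0 1 0;0 0 0 0;0 0 0 0"

```text
time: 12.6
ee_pos: [0.533, -0.3475, 0.1951]
tcp_rot: [180.0, 0.0, 84.3]
force: [0.1, -0.3, -1.9]
gripper_width: 0.0449
finger_force: 30.0
```

arm_command --rows "0 0 1 0;0 0 1 0;0 0 1 0;0 0 0 0;0 0 0 0"

```text
time: 13.02
ee_pos: [0.533, -0.3475, 0.1917]
tcp_rot: [-180.0, 0.0, 84.3]
force: [0.0, -0.1, -1.3]
gripper_width: 0.045
finger_force: 30.0
```

arm_command --rows "0 0 1 0;0 0 0 0;0 0 0 0"

```text
time: 13.27
ee_pos: [0.533, -0.3474, 0.1916]
tcp_rot: [180.0, 0.0, 84.3]
force: [-2.9, 1.8, 4.6]
gripper_width: 0.0448
finger_force: 30.0
```

arm_command --rows "0 0 1 0;0 0 0 0;0 0 0 0"

```text
time: 13.52
ee_pos: [0.533, -0.3474, 0.1916]
tcp_rot: [180.0, 0.0, 84.3]
force: [-5.2, 2.5, 11.6]
gripper_width: 0.0449
finger_force: 30.0
```

It rests on the tray floor: z stopped at 0.1916, as predicted. I open the fingers partway so they stay inside the walls, then rise.

arm_command --rows "0 0 -1 0;0 0 0 0;0 0 0 0;0 0 0 0;0 0 0 0;0 0 0 0" --fingers 66

```text
time: 14.02
ee_pos: [0.533, -0.3475, 0.1905]
tcp_rot: [-180.0, 0.0, 84.3]
force: [-0.3, -1.1, 0.8]
gripper_width: 0.066
finger_force: 0.0
```

arm_command --rows "0 0 -5 0;0 0 -10 0;0 0 -20 0;0 0 -35 0;0 0 -35 0;0 0 -35 0;0 0 -30 0;40 0 0 0;40 0 0 0;40 0 0 0;40 0 0 0;0 0 0 0"

```text
time: 15.02
ee_pos: [0.5492, -0.182, 0.3622]
tcp_rot: [180.0, -0.1, 84.6]
force: [0.1, -0.3, 0.1]
gripper_width: 0.0658
finger_force: 0.0
```

```bash
python3 - <<'E'
from rm import *
s,p,d=grab('side','side5.png'); t=grab('top','top5.png')[1]
cv2.imwrite('pics/c5.png',np.hstack([cv2.resize(p[100:300,215:415],(400,400)),cv2.resize(t[120:290,225:500],(400,247))[:247] if 0 else cv2.copyMakeBorder(cv2.resize(t[120:290,225:500],(400,247)),0,153,0,0,0)]))
print(s['ee_pos'],s['force'],s['gripper_width'],s['time'])
E
```

```text
[ 0.54921519 -0.18197343  0.36217954] [ 0.13318931 -0.31206522  0.1002829 ] 0.06581201442541663 15.0167
```

View pics/c5.png

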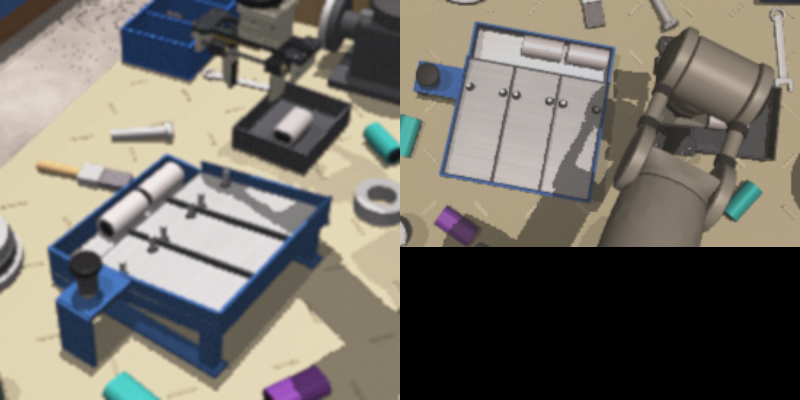

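The crushed sleeve lies in the tray (crop (293,122)), both round ones are in the trough, the plunger and pins are up, and the bystanders are where they were. One numeric check that it lies flat, then I hand in.

```bash
python3 - <<'E'
from h import *
D=np.load('pics/side5.png.npy');im=cv2.imread('pics/side5.png');m=ctrl.camera_model('side');R=np.array(m['R']);t=np.array(m['t'])
v,u=np.mgrid[148:175,345:378];z=D[148:175,345:378]
W=(np.stack([(u-m['cx'])/m['fx']*z,(v-m['cy'])/m['fy']*z,z],-1)-t)@R
k=(im[148:175,345:378].max(2)>110)&(abs(W[...,2]-.02)<.03)
q=W[k];print(len(q),np.round(np.percentile(q,[2,50,98],axis=0)*1e3))
top=np.percentile(q[:,2],95);print(top)
if .026<top<.042: print(ctrl.close_job())
E
```

```text
194 [[ 506. -432.    0.]
 [ 529. -352.   31.]
 [ 605. -305.   37.]]
0.0357844130134866
the job is handed in; nothing more can be done
None
```

The job is handed in: both round sleeves rolled into the trough with the plunger held down, the plunger sprang back up, and the crushed sleeve lies flat in the reject tray, with robot time about 15 s of the 54 s allowed.

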